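# Lock a drive cartridge into the backup dock

## Task

Load the blue drive cartridge into the white backup dock: pull the dock's red lock knob all the way out, lower the cartridge under control (do not drop it) fully down into the slot, and only then push the knob fully home so that the bolt locks the cartridge in. Leave the other two cartridges and everything else on the desk where they are.

Things in the scene. Friction and masses are not known exactly. Their poses are not given: they have to be found in the camera images.
- dock: White box, fixed, 90 (x) by 196 (y) by 85 mm high, slot open at the top. Origin: on the desk under the slot's centre; z up. Slot 16 mm wide (along dock x), 79 mm long (along y), floor 14 mm above the desk, mouth with a 3 mm 45-degree lead-in. The box spans y = -140 to +56 mm; the lock bolt is on top, on the -y side
- slot (a point): Centre of the slot's mouth, at the dock's top face, 85 mm above the desk; axes as the dock's
- bolt (a joint): Lock bolt, flat steel bar 20 mm wide sliding along dock y between two 9 mm high guides. In m: 0 = home (covers 15.5 mm of the slot's -y end, blocking it or locking a seated cartridge), 0.035 = all the way out (towards dock -y); clears the slot from 0.016. Starts home or a few mm out; stiff (2.5 N), stays where left; cannot go home over a cartridge not fully down
- knob (a point): Centre of the top of the red lock knob that stands on the bolt: upright cylinder, diameter 22 mm, 30 mm tall, its top 126 mm above the desk (41 mm above the dock's top). It lies 73 mm from the slot's centre along the dock's -y when home, 108 mm when out. Axes as the dock's
- cart_blue: Blue drive cartridge, upright slab 14 mm thick (own x), 76 mm wide (own y), 70 mm tall, plus a grip tab equally thick, 30 mm wide, 45 mm tall, mid-top (115 mm in all); paper labels; about 180 g. Origin: centre of its underside; z up. Stands in the sorter; goes into the slot this way up, either way round. Fully down, its shoulders are 1 mm below the dock's top, only the tab stands out
- cart_grey: Grey drive cartridge, same shape and size as the blue one, standing in another place of the sorter; not to be used. Origin and axes as for the blue one
- cart_orange: Orange drive cartridge, same shape and size as the blue one, standing in another place of the sorter; not to be used. Origin and axes as for the blue one
- sorter: Light wooden sorter, fixed, 196 (x) by 100 (y) mm, base 8 mm thick, three places 58 mm apart along its x, each between two thin walls 18 mm apart, 48 mm high. The cartridges stand on its base, thickness along its x; which is where changes. Origin: centre of its underside
- mug: Blue mug, 80 mm across, 92 mm high, a bystander. Origin: centre of its underside
- mouse: White computer mouse, 110 by 60 by 28 mm, a bystander. Origin: centre of its underside
- stapler: Green and black stapler, 130 by 36 by 40 mm, a bystander. Origin: centre of its underside
Mind the look-alikes: they are no part of the job. There is more than one size of the dock; the one meant has the size given above.

How it is judged:
On the way, in this order (a step that is already met when the one before it is completed fails the run):
1. the lock knob is pulled all the way out (25 mm or more) (value of joint bolt above 0.025 m), for 0.1 s.
2. the blue cartridge is fully down in the slot, with the bolt still clear of it (z of cart_blue in the frame of dock between 0.01 and 0.0175 m and x of cart_blue in the frame of dock between -0.004 and 0.004 m and y of cart_blue in the frame of dock between -0.005 and 0.005 m and angle between the z axis of cart_blue and the z axis of dock, either way round below 0.08 rad and value of joint bolt above 0.016 m), for 0.2 s.
At the end, for the whole second after the job is handed in: The blue cartridge is in the dock's slot, upright and fully down (within 3.5 mm of the slot's floor, 4 to 5 mm of its centre), at rest, and the lock knob is home (within 4 mm) (z of cart_blue in the frame of dock between 0.01 and 0.0175 m and x of cart_blue in the frame of dock between -0.004 and 0.004 m and y of cart_blue in the frame of dock between -0.005 and 0.005 m and angle between the z axis of cart_blue and the z axis of dock, either way round below 0.08 rad and value of joint bolt below 0.004 m and linear speed of cart_blue below 0.03 m/s); the robot touches nothing.
It fails at once if the blue cartridge is dropped into the dock (faster than 0.5 m/s in or just over the slot) (horizontal distance between cart_blue and slot below 0.03 m and z of cart_blue in the frame of dock below 0.1 m and linear speed of cart_blue above 0.5 m/s).
It fails at once if one of the other cartridges is disturbed (moved more than 30 mm) (distance of any of cart_grey, cart_orange from where it was at the start of the episode above 0.03 m).
It fails at once if the mug, mouse or stapler is disturbed (moved more than 30 mm) (distance of any of mug, mouse, stapler from where it was at the start of the episode above 0.03 m).
It also fails if it takes over 64 s, if anything falls off the work surface, if the arm or the gripper's body presses on something with over 40 N, if the wrist force passes 120 N, or if a joint passes its speed limit or range.

## Robot

A 7-joint arm with a two-finger parallel gripper is mounted at the origin on the work surface. World frame = base frame: x ahead of the robot, y to its left, z up, the work surface at z = 0. Lengths are in m, angles in rad, forces in N, time in s.
With the tool pointing down it reaches from about 0.4 to 0.85 m from the base axis. Payload 10.4 kg.
Tool frame: the origin (TCP) lies midway between the tips of the shut fingers; the grasp point (between the pads) lies 19 mm behind it; z points along the fingers, x is the direction in which the jaws open and shut, and the axes are right-handed (so a half turn about z gives the same grasp; the last joint's range is limited). The gripper opens to 85 mm and grips with 20 to 120 N. Pads are 22 mm wide; open, the fingers measure 114 mm over their backs; the gripper's body (76 mm by 85 mm) begins 54 mm behind the grasp point. The pads swing forward as they close: fully open they stand 13 mm farther back than shut.
Start: joints at [-1.263, 0.332, -0.065, 1.46, 0.022, 1.35, -0.088], TCP at [0.203, 0.591, 0.231] pointing down, gripper open.
Joint ranges: [-2.6, 2.6], [-0.5, 2.12], [-1.47, 1.34], [0.16, 2.42], [-1.27, 4.41], [0.06, 2.06], [-2.6, 2.6]. Speed limits (rad/s): [2.22, 2.22, 2.79, 2.79, 3.14, 3.14, 3.14].

## Interface

Orientations are given as a unit quaternion [x, y, z, w].
In Python, from workcell import telemetry, eyes, order gives the robot as it stands.
- The arm moves only by the tool servo_tool, never from a script. Its argument "deltas" is a list of rows, each a list of 3 entries, a list of its own where there are three numbers: the shift along the tool's x, y, z in cm, then the turn about the tool's z in rad, then the finger opening in cm, from 0 to 8.54. A call has 1 to 12 rows; each row shifts and turns the pose as measured when the row begins, along the tool's axes as they then stand; what a row does not reach is not made up. A row lasts 1/12 s, in which the tool goes at most 41.7 mm and 7.16 degrees, less where a joint would pass 70% of its speed; a pose out of reach is approached as far as the arm can. A call is refused whole if a number of a shift passes 4.17 or a number of a turn 0.125, either way. A call with a gripper value outside its range is refused whole. The fingers move at their own pace and stop on an object; "force" is the grip in N (left out, the last holds). Time passes only in rows, so rows that do not move let the fingers close. It gives the time, the measured TCP pose, the force and the opening at its end, in the units of the state.
- telemetry.get_obs(): the state, without advancing time (a new reading comes with each control period).
- eyes.camera(name): name is "side" or "top" or "wrist"; returns (picture, depth): 384x512x3 uint8, blue, green, red; 384x512 float32, m along the optical axis (not along the pixel's ray), 0 where there is no reading.
- eyes.calibration(name): a dict with "fx", "fy", "cx", "cy" (pixels), "rvec" (rotation vector, rad) and "tvec" (3), from world to camera coordinates, as OpenCV has them. Camera axes: x right, y down, z forward; pixel columns grow to the right and rows downward; lengths in m; the calibration is good to about 2 mm. The wrist camera is an equidistant fisheye: a pixel r from the principal point sees the ray r / f radians off the axis. A picture is of the moment at which its call begins: read the wrist's pose just before it. calibration takes no time and is no camera call; for the wrist camera it gives the pose at the moment of the call.
- order.hand_in(): hands the job in, once; it reports no verdict.
The state is a dict: "clock": time; "joint_pos": joint angles; "joint_velocities": joint speeds; "tau": joint torques, N m; "position": TCP position; "ee_rot": TCP orientation; "ft_force": force on the tool from outside, world axes, zero at the start; "torque": the same for the moment, N m; "grip_width": opening from 0.0 (shut) to 1.0 (fully open).
Only numpy, scipy, OpenCV 4.12 (cv2) and the standard library are available. Lean on these libraries where they do the work, as an engineer would, in place of code of your own. Each camera call takes 0.05 s, during which the arm holds its last target. There are 200 camera calls.

## Working session

There is one attempt and no reset: what is moved stays moved. The work goes in short steps, Python scripts to look and compute and a tool call to move; the robot and the scene stay as the last step left them, time stands still between calls to the robot, and variables do not carry over. Pictures are saved under pics/ and viewed, about 8 in all and at most 12, crops included, and the job is handed in when it is done.

Besides the shell and the picture viewer there is one more tool, called by a JSON object that holds its "method" and its "body", one argument or row to a line. servo_tool: Moves the arm, as the interface text tells. Its arguments: {"type":"object","properties":{"deltas":{"type":"array"},"force":{"type":"number"}},"required":["deltas"]}

```bash
mkdir -p pics; cat > h.py <<'E'
import numpy as np, cv2
from workcell import telemetry, eyes, order
from scipy.spatial.transform import Rotation as R
def cal(n):
    c=eyes.calibration(n); Rm=cv2.Rodrigues(np.array(c["rvec"],float))[0]; return c,Rm,np.array(c["tvec"],float).ravel()
def cloud(n,d,C=None):
    c,Rm,t=C or cal(n); v,u=np.indices(d.shape)
    P=np.dstack([(u-c["cx"])/c["fx"]*d,(v-c["cy"])/c["fy"]*d,d])
    return (P-t)@Rm
def plane(C,u,v,z):
    c,Rm,t=C; r=np.array([(u-c["cx"])/c["fx"],(v-c["cy"])/c["fy"],1])@Rm; o=-Rm.T@t
    return o+r*(z-o[2])/r[2]
E
python3 - <<'E'
from h import *
for n in("top","side"):
    p,d=eyes.camera(n); cv2.imwrite(f"pics/{n}0.png",p); np.save(f"{n}.npy",d)
    c,Rm,t=cal(n); print(n,c["fx"],c["cx"],c["cy"],-Rm.T@t, (d>0).mean())
print(telemetry.get_obs())
E
```

```text
top 379.48861682298025 261.62788184682944 184.64614224688475 [ 0.38348165 -0.07019223  0.93860142] 0.9960530598958334
side 387.0207462114377 258.9932106578541 186.81746748156746 [ 0.28396518 -0.79237838  0.54065077] 0.9960378011067709
{'clock': 0.1, 'joint_pos': array([-1.26260385,  0.33283244, -0.06470164,  1.46083038,  0.02161578,
        1.34992917, -0.08849806]), 'joint_velocities': array([ 0.00134607, -0.00091682, -0.0017721 , -0.00199355,  0.00099154,
       -0.000865  , -0.00063204]), 'tau': array([ 1.81786880e-03, -6.26739407e+01,  4.92426369e-02, -3.92426670e+01,
        1.63594022e-02,  6.85071063e-03, -1.20019050e-05]), 'position': array([0.20289392, 0.59079698, 0.23059354]), 'ee_rot': array([ 8.13869725e-01,  5.81047025e-01, -5.08175053e-04,  4.07948876e-04]), 'ft_force': array([ 0.42996362,  0.15950059, -0.25529857]), 'torque': array([-0.0537665 ,  0.0772599 , -0.00164894]), 'grip_width': 0.9990362971836331}
```

View pics/top0.png

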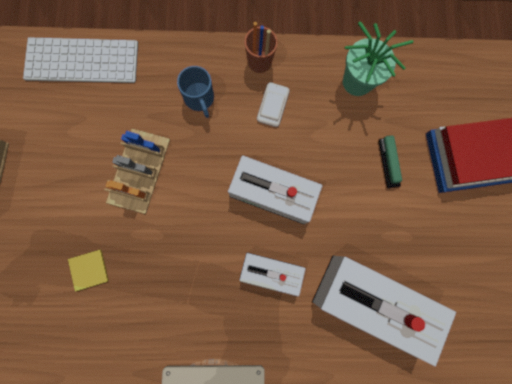

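View pics/side0.png

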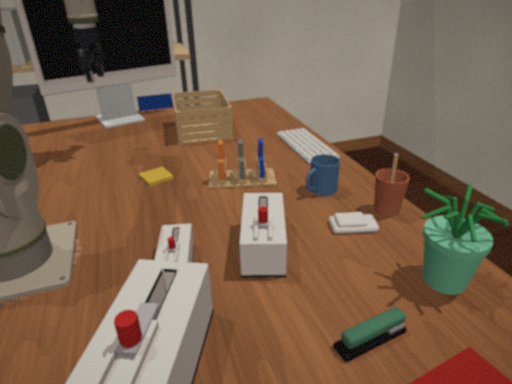

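```bash
cat > m.py <<'E'
from h import *
p=cv2.imread("pics/top0.png"); d=np.load("top.npy"); C=cal("top"); P=cloud("top",d,C); hsv=cv2.cvtColor(p,cv2.COLOR_BGR2HSV)
def box(mask,l):
    n,L,s,c=cv2.connectedComponentsWithStats(mask.astype(np.uint8))
    for i in range(1,n):
        if s[i,4]<12: continue
        q=P[L==i]; r=cv2.minAreaRect((q[:,:2]*1000).astype(np.float32))
        print(l,"px",c[i].round(),"n",s[i,4],"rect mm",np.round(r[0],1),np.round(r[1],1),round(r[2],1),"z %.3f-%.3f"%tuple(np.percentile(q[:,2],[5,95])),"mean",q.mean(0).round(4))
v,u=np.indices(d.shape); roi=lambda a,b,c,e:(u>a)&(u<b)&(v>c)&(v<e)
z=P[...,2]; H,S,V=cv2.split(hsv)
D=roi(215,335,145,235)
box(D&(z>.079)&(z<.2),"dock"); box(D&(z>.11),"knobtop"); box(D&(z>.02)&(z<.079)&(V<90),"slot"); box(D&(V<70)&(z<.2),"dark")
K=roi(100,175,120,220)
box(K&(z>.07),"carts"); box(K&(z>.11),"tabs"); box(K&(z>.06)&(H>100)&(H<130)&(S>120),"blue"); 
box(K&(z>.004)&(z<.03)&(S>50),"sorter")
for x,y in((275,190),(272,275),(385,308)): print(P[y,x])
E
python3 m.py
```

```text
dock px [276. 189.] n 3167 rect mm [ 518.5 -135.3] [196.   90.8] 70.1 z 0.083-0.097 mean [ 0.5164 -0.1376  0.0881]
knobtop px [291. 191.] n 87 rect mm [ 505.6 -168.5] [20.1 19.9] 39.7 z 0.117-0.129 mean [ 0.5051 -0.1683  0.1252]
slot px [251. 179.] n 60 rect mm [543. -91.] [66.5 10.9] 79.7 z 0.022-0.075 mean [ 0.5459 -0.081   0.0427]
slot px [262. 180.] n 18 rect mm [ 537.5 -106.2] [34.6  0.7] 70.4 z 0.066-0.079 mean [ 0.5373 -0.1071  0.0724]
slot px [252. 203.] n 23 rect mm [488.4 -85.6] [48.6  1.1] 70.2 z 0.021-0.041 mean [ 0.4887 -0.0851  0.0311]
dark px [255. 183.] n 64 rect mm [535.  -89.6] [63.3 16.8] 70.5 z 0.012-0.082 mean [ 0.5393 -0.0917  0.0208]
carts px [136. 139.] n 288 rect mm [524.8  63.8] [387.1  43.1] 49.8 z 0.073-0.125 mean [0.6206 0.177  0.1066]
carts px [128. 163.] n 265 rect mm [570.9 200.1] [76.6 14.3] 74.9 z 0.076-0.125 mean [0.5681 0.1944 0.0996]
carts px [122. 187.] n 246 rect mm [462.   85.2] [347.3  23.5] 67.1 z 0.076-0.125 mean [0.5115 0.2018 0.1074]
tabs px [132. 135.] n 107 rect mm [513.8  58.5] [365.5  22.6] 48.2 z 0.115-0.126 mean [0.6204 0.1779 0.1377]
tabs px [123. 160.] n 110 rect mm [570.9 200.2] [31.4 14.2] 74.4 z 0.113-0.126 mean [0.57   0.1987 0.1223]
tabs px [116. 185.] n 110 rect mm [456.5  75.9] [326.2  17.1] 66.5 z 0.115-0.126 mean [0.5134 0.2069 0.1298]
blue px [137. 140.] n 241 rect mm [522.8  63.8] [384.6  38.5] 49.6 z 0.072-0.125 mean [0.6208 0.1773 0.1013]
sorter px [139. 174.] n 2003 rect mm [570.7 199.5] [106.2 199.1] 74.4 z 0.006-0.021 mean [0.5615 0.1938 0.0098]
[ 0.51176115 -0.13462789  0.09606871]
[ 0.32310806 -0.13039178  0.06596329]
[ 0.26140396 -0.36192139  0.12870219]
```

```bash
cat >> h.py <<'E'
def go(x,y,z,yaw,n,half=True):
    """constant row (cm,rad) for n rows to world mm target, tool-x heading yaw deg"""
    o=telemetry.get_obs(); p=o["position"]*1000; M=R.from_quat(o["ee_rot"]).as_matrix()
    a=np.arctan2(M[1,0],M[0,0]); t=-(np.radians(yaw)-a)
    t=(t+np.pi/2)%np.pi-np.pi/2 if half else (t+np.pi)%(2*np.pi)-np.pi
    t/=n
    A=sum(np.array([[np.cos(a-k*t),np.sin(a-k*t)],[np.sin(a-k*t),-np.cos(a-k*t)]]) for k in range(n))
    q=np.linalg.solve(A,np.array([x,y])-p[:2])/10
    print("at",p.round(1),"yaw %.2f"%np.degrees(a),"tilt %.2f"%np.degrees(np.arccos(-M[2,2])),"grip",round(o["grip_width"]*85.4,1),"F",o["ft_force"].round(1),"t",round(o["clock"],2))
    print(n,"rows:",[q.round(2).tolist(),0] if 0 else (q.round(2),round(-(z-p[2])/10/n,2),round(t,4)))
E
python3 - <<'E'
from h import *
go(505,-169,230,-19.9,24,False)
E
```

```text
at [202.9 590.8 230.6] yaw 71.05 tilt 0.07 grip 85.3 F [ 0.4  0.2 -0.3] t 0.1
24 rows: (array([-0.38,  3.77]), np.float64(0.0), np.float64(0.0661))
```

{"method": "servo_tool", "body": {
  "deltas": [
    [[-0.38,3.77,0],0.066,5],
    [[-0.38,3.77,0],0.066,5],
    [[-0.38,3.77,0],0.066,5],
    [[-0.38,3.77,0],0.066,5],
    [[-0.38,3.77,0],0.066,5],
    [[-0.38,3.77,0],0.066,5],
    [[-0.38,3.77,0],0.066,5],
    [[-0.38,3.77,0],0.066,5],
    [[-0.38,3.77,0],0.066,5],
    [[-0.38,3.77,0],0.066,5],
    [[-0.38,3.77,0],0.066,5],
    [[-0.38,3.77,0],0.066,5]
  ],
  "force": 40
}}

```text
clock: 1.1
position: [0.514, 0.266, 0.2232]
ee_rot: [0.977, 0.214, -0.006, 0.002]
ft_force: [0.8, 0.8, -0.7]
grip_width: 0.585
```

```bash
python3 - <<'E'
from h import *
go(505,-169,230,-19.9,12,False)
E
```

```text
at [514.  266.  223.2] yaw 24.74 tilt 0.67 grip 50.0 F [ 0.8  0.8 -0.7] t 1.1
12 rows: (array([-0.35,  3.7 ]), np.float64(-0.06), np.float64(0.0649))
```

{"method": "servo_tool", "body": {
  "deltas": [
    [[-0.35,3.7,-0.06],0.065,5],
    [[-0.35,3.7,-0.06],0.065,5],
    [[-0.35,3.7,-0.06],0.065,5],
    [[-0.35,3.7,-0.06],0.065,5],
    [[-0.35,3.7,-0.06],0.065,5],
    [[-0.35,3.7,-0.06],0.065,5],
    [[-0.35,3.7,-0.06],0.065,5],
    [[-0.35,3.7,-0.06],0.065,5],
    [[-0.35,3.7,-0.06],0.065,5],
    [[-0.35,3.7,-0.06],0.065,5],
    [[-0.35,3.7,-0.06],0.065,5],
    [[0,0,0],0,5]
  ]
}}

```text
clock: 2.1
position: [0.5074, -0.1629, 0.2298]
ee_rot: [0.986, -0.167, -0.007, 0.006]
ft_force: [-1.1, -1.2, -0.3]
grip_width: 0.585
```

```bash
python3 - <<'E'
from h import *
p,d=eyes.camera("wrist"); cv2.imwrite("pics/w1.png",p); np.save("w1.npy",d)
c,Rm,t=cal("wrist"); print(c,-Rm.T@t)
go(505,-169,150,-19.9,5,False)
E
```

```text
{'fx': 297.3186396354542, 'fy': 297.3186396354542, 'cx': 258.7449978734389, 'cy': 194.93758520463504, 'rvec': array([-2.79263576,  0.46570198,  0.09080609]), 'tvec': array([-0.53011156, -0.02864758,  0.38780637])} [ 0.53559934 -0.08646737  0.37133471]
at [ 508.7 -159.6  229.6] yaw -18.96 tilt 0.99 grip 50.0 F [-1.2  0.  -0.5] t 2.15
5 rows: (array([-0.01,  0.2 ]), np.float64(1.59), np.float64(0.0033))
```

View pics/w1.png

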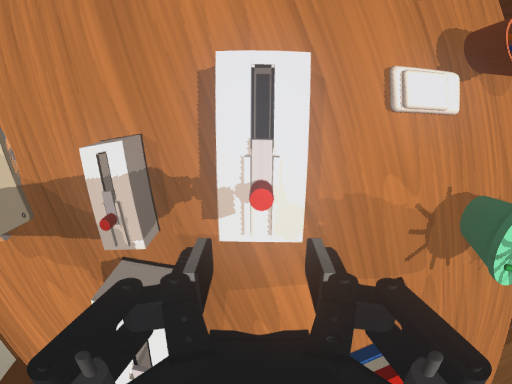

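```bash
cat >> h.py <<'E'
def wcloud(d,C):
    c,Rm,t=C; v,u=np.indices(d.shape); a=(u-c["cx"])/c["fx"]; b=(v-c["cy"])/c["fy"]; r=np.hypot(a,b)+1e-9; k=np.tan(np.minimum(r,1.4))/r*d
    return (np.dstack([a*k,b*k,d])-t)@Rm
def wray(C,u,v,z):
    c,Rm,t=C; a=(u-c["cx"])/c["fx"]; b=(v-c["cy"])/c["fy"]; r=np.hypot(a,b)+1e-9; k=np.tan(r)/r
    g=np.array([a*k,b*k,1])@Rm; o=-Rm.T@t; return o+g*(z-o[2])/g[2]
def boxes(P,mask,l,mn=40):
    n,L,s,c=cv2.connectedComponentsWithStats(mask.astype(np.uint8))
    for i in range(1,n):
        if s[i,4]<mn: continue
        q=P[L==i]; r=cv2.minAreaRect((q[:,:2]*1000).astype(np.float32))
        print(l,"px",c[i].round(),"n",s[i,4],"rect",np.round(r[0],1),np.round(r[1],1),round(r[2],1),"z %.3f-%.3f"%tuple(np.percentile(q[:,2],[5,95])),"mean",(q.mean(0)*1e3).round(1))
E
python3 - <<'E'
from h import *
C=cal("wrist"); p,d=eyes.camera("wrist"); cv2.imwrite("pics/w2.png",p)
P=wcloud(d,C); z=P[...,2]; hsv=cv2.cvtColor(p,cv2.COLOR_BGR2HSV); H,S,V=cv2.split(hsv)
v,u=np.indices(d.shape); D=(u>195)&(u<325)&(v>40)&(v<248)
boxes(P,D&(abs(z-.085)<.012),"top",300)
red=D&((H<8)|(H>172))&(S>150); boxes(P,red&(z>.119),"knob")
boxes(P,D&(z<.075)&(V<90)&(u>240)&(u<285),"slot")
# slot pixels on the top plane
m=(D&(V<90)&(u>240)&(u<285)&(v<145)).astype(np.uint8); c=max(cv2.findContours(m,0,1)[0],key=cv2.contourArea)
q=np.array([wray(C,a,b,.085)[:2]*1000 for a,b in c[:,0]],np.float32); print("slotrim",cv2.minAreaRect(q))
go(505,-169,150,-19.9,5,False)
E
```

```text
top px [262. 148.] n 15457 rect [ 518.3 -135.8] [196.8  90.2] 70.1 z 0.084-0.095 mean [ 520.  -130.8   86.2]
knob px [261. 203.] n 385 rect [ 518.1 -132. ] [97.4 19.4] 72.0 z 0.125-0.127 mean [ 506.4 -168.3  127.9]
slot px [263. 109.] n 806 rect [532.8 -95.7] [77.4 14.8] 69.8 z 0.013-0.016 mean [532.7 -95.6  14.7]
slotrim ((533.376220703125, -93.81344604492188), (62.032020568847656, 11.883853912353516), 69.76248931884766)
at [ 509.8 -156.5  229.4] yaw -18.66 tilt 0.97 grip 50.2 F [-0.3  0.3  0.6] t 2.2
5 rows: (array([-0.01,  0.27]), np.float64(1.59), np.float64(0.0043))
```

{"method": "servo_tool", "body": {
  "deltas": [
    [[0,0.3,1.6],0.004,5],
    [[0,0.3,1.6],0.004,5],
    [[0,0.3,1.6],0.004,5],
    [[0,0.3,1.0],0.004,5],
    [[0,0.2,0.5],0.004,5],
    [[0,0,0],0,5],
    [[0,0,0],0,5]
  ]
}}

```text
clock: 2.78
position: [0.5071, -0.1623, 0.1633]
ee_rot: [0.986, -0.165, -0.007, 0.004]
ft_force: [1.0, 0.1, 1.1]
grip_width: 0.583
```

```bash
python3 - <<'E'
from h import *
go(506.2,-168.7,102,-19.9,6,False)
E
```

```text
at [ 507.1 -162.3  163.3] yaw -19.00 tilt 0.93 grip 49.8 F [1.  0.1 1.1] t 2.78
6 rows: (array([0.02, 0.11]), np.float64(1.02), np.float64(0.0026))
```

{"method": "servo_tool", "body": {
  "deltas": [
    [[0,0.2,1.2],0.004,5],
    [[0,0.2,1.2],0.004,5],
    [[0,0.2,1.2],0.004,5],
    [[0,0.1,1.0],0.004,5],
    [[0,0.1,0.8],0.004,5],
    [[0,0,0.4],0,5],
    [[0,0,0],0,5]
  ]
}}

```text
clock: 3.37
position: [0.5049, -0.1699, 0.1011]
ee_rot: [0.985, -0.175, -0.006, 0.004]
ft_force: [-0.3, 0.2, -0.2]
grip_width: 0.582
```

```bash
python3 - <<'E'
from h import *
go(506.2,-168.7,102,-19.9,3,False)
E
```

```text
at [ 504.9 -169.9  101.1] yaw -20.14 tilt 0.77 grip 49.7 F [-0.3  0.2 -0.2] t 3.37
3 rows: (array([ 0.03, -0.05]), np.float64(-0.03), np.float64(-0.0014))
```

{"method": "servo_tool", "body": {
  "deltas": [
    [[0,0,0],0,1.5],
    [[0,0,0],0,1.5],
    [[0,0,0],0,1.5],
    [[0,0,0],0,1.5],
    [[0,0,0],0,1.5],
    [[0,0,0],0,1.5],
    [[0,0,0],0,1.5]
  ],
  "force": 40
}}

```text
clock: 3.95
position: [0.5056, -0.1703, 0.1015]
ee_rot: [0.985, -0.175, -0.005, 0.004]
ft_force: [1.5, -1.4, -5.1]
grip_width: 0.243
```

{"method": "servo_tool", "body": {
  "deltas": [
    [[0,0.4,0],0,1.5],
    [[0,0.5,0],0,1.5],
    [[0,0.5,0],0,1.5],
    [[0,0.5,0],0,1.5],
    [[0,0.5,0],0,1.5],
    [[0,0.5,0],0,1.5],
    [[0,0.3,0],0,1.5]
  ]
}}

```text
clock: 4.53
position: [0.4954, -0.1987, 0.1015]
ee_rot: [0.985, -0.173, -0.004, 0.001]
ft_force: [8.0, 15.4, -5.4]
grip_width: 0.243
```

```bash
python3 - <<'E'
from h import *
go(532.8-.340*107,-95.8-.940*107,102,-19.9,3,False)
E
```

```text
at [ 495.4 -198.7  101.5] yaw -19.94 tilt 0.49 grip 20.7 F [ 8.  15.4 -5.4] t 4.53
3 rows: (array([ 0.01, -0.09]), np.float64(-0.02), np.float64(-0.0002))
```

{"method": "servo_tool", "body": {
  "deltas": [
    [[0,0,0],0,1.5],
    [[0,0,0],0,5],
    [[0,0,0],0,5],
    [[0,0,0],0,5],
    [[0,0,0],0,5],
    [[0,0,-2],0,5],
    [[0,0,-3],0,5],
    [[0,0,-3],0,5],
    [[0,0,-2],0,5],
    [[0,0,0],0,5]
  ]
}}

```text
clock: 5.37
position: [0.4929, -0.2035, 0.2064]
ee_rot: [0.984, -0.176, -0.006, 0.003]
ft_force: [0.3, 0.4, 0.4]
grip_width: 0.584
```

```bash
python3 - <<'E'
from h import *
p,d=eyes.camera("top"); P=cloud("top",d); z=P[...,2]; H,S,V=cv2.split(cv2.cvtColor(p,cv2.COLOR_BGR2HSV))
v,u=np.indices(d.shape); K=(u>100)&(u<175)&(v>120)&(v<220)
b=K&(H>100)&(H<130)&(S>100)
boxes(P,K&(v<150)&(z>.110)&(z<.13),"bluetab",20)
boxes(P,K&(v<155)&(z>.068)&(z<.13)&(abs(P[...,0]-.62)<.03)&(abs(P[...,1]-.18)<.06),"blueall",20)
go(626.6,184.1,230,-15.6,12,False)
E
```

```text
bluetab px [132. 135.] n 108 rect [626.1 184. ] [30.2 13.9] 75.4 z 0.112-0.126 mean [624.9 183.  122.1]
blueall px [136. 139.] n 296 rect [625.9 184. ] [76.1 14.5] 74.4 z 0.071-0.125 mean [623.  179.6  97.1]
at [ 492.5 -203.3  204.8] yaw -20.26 tilt 0.82 grip 50.3 F [-0.5 -0.1  0.3] t 5.42
12 rows: (array([ 0.06, -3.42]), np.float64(-0.21), np.float64(-0.0068))
```

{"method": "servo_tool", "body": {
  "deltas": [
    [[0,-2,-0.3],-0.007,4],
    [[0,-3.4,-0.3],-0.007,4],
    [[0,-3.4,-0.3],-0.007,4],
    [[0,-3.4,-0.2],-0.007,4],
    [[0,-3.4,-0.2],-0.007,4],
    [[0,-3.4,-0.2],-0.007,4],
    [[0,-3.4,-0.2],-0.007,4],
    [[0,-3.4,-0.2],-0.007,4],
    [[0,-3.4,-0.2],-0.007,4],
    [[0,-3.4,-0.2],-0.007,4],
    [[0,-2,0],-0.007,4],
    [[0,-1,0],0,4]
  ]
}}

```text
clock: 6.42
position: [0.6036, 0.1422, 0.2122]
ee_rot: [0.99, -0.143, -0.013, 0.005]
ft_force: [-0.8, -0.6, -0.2]
grip_width: 0.473
```

```bash
python3 - <<'E'
from h import *
go(626,184,230,-15.5,3,False)
E
```

```text
at [603.6 142.2 212.2] yaw -16.41 tilt 1.66 grip 40.4 F [-0.8 -0.6 -0.2] t 6.42
3 rows: (array([ 0.33, -1.55]), np.float64(-0.59), np.float64(-0.0053))
```

{"method": "servo_tool", "body": {
  "deltas": [
    [[0.4,-1.5,0],-0.005,4],
    [[0.4,-1.5,0],-0.005,4],
    [[0.3,-1.2,0],-0.005,4],
    [[0.2,-0.5,0],0,4],
    [[0,0,0],0,4],
    [[0,0,0],0,4]
  ]
}}

```text
clock: 6.92
position: [0.6282, 0.1834, 0.2042]
ee_rot: [0.991, -0.136, -0.017, 0.008]
ft_force: [0.1, 0.5, -0.4]
grip_width: 0.472
```

```bash
python3 - <<'E'
from h import *
C=cal("wrist"); p,d=eyes.camera("wrist"); cv2.imwrite("pics/w3.png",p)
P=wcloud(d,C); z=P[...,2]
v,u=np.indices(d.shape)
boxes(P,(abs(z-.119)<.008)&(np.hypot(P[...,0]-.6,P[...,1]-.19)<.1),"tab",60)
boxes(P,(z>.07)&(z<.13)&(np.hypot(P[...,0]-.626,P[...,1]-.184)<.045),"all",60)
go(626,184,160,-15.5,3,False)
print(R.from_quat(telemetry.get_obs()["ee_rot"]).as_matrix()[:,2].round(4))
E
```

```text
tab px [191. 196.] n 717 rect [571.3 200.2] [29.8 14.4] 74.8 z 0.114-0.124 mean [572.9 201.2 121.6]
tab px [260. 197.] n 664 rect [626.4 184.7] [29.7 13.5] 74.9 z 0.118-0.124 mean [627.  186.2 122.4]
tab px [131. 200.] n 671 rect [516.1 211.4] [30.3 14.6] 75.3 z 0.113-0.124 mean [518.  212.2 121. ]
all px [260. 183.] n 1256 rect [626.3 184.6] [74.7 13.7] 75.0 z 0.077-0.124 mean [629.  193.4 103.7]
at [628.2 183.1 204.3] yaw -15.63 tilt 2.19 grip 40.2 F [ 0.5 -0.4 -0.2] t 6.97
3 rows: (array([-0.08, -0.01]), np.float64(1.48), np.float64(-0.0008))
[-0.0364 -0.012  -0.9993]
```

View pics/w3.png

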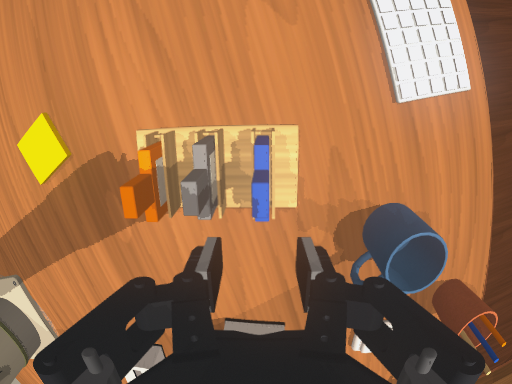

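{"method": "servo_tool", "body": {
  "deltas": [
    [[-0.1,0,1.2],0,4],
    [[-0.1,0,1.2],0,4],
    [[0,0,1.2],0,4],
    [[0,0,0.8],0,4],
    [[0,0,0],0,4]
  ]
}}

```text
clock: 7.38
position: [0.6233, 0.179, 0.1556]
ee_rot: [0.99, -0.138, -0.017, 0.009]
ft_force: [1.0, 0.3, -0.7]
grip_width: 0.474
```

```bash
cat > s.py <<'E'
import sys
from h import *
a=[float(x) for x in sys.argv[1:]]
go(*a[:4],int(a[4]),False)
M=R.from_quat(telemetry.get_obs()["ee_rot"]).as_matrix(); print("tilt along tool x %.4f, y %.4f"%(M[:2,2]@M[:2,0],M[:2,2]@M[:2,1]))
E
python3 s.py 626.2 184.4 92 -15.1 6
```

```text
at [623.3 179.  155.6] yaw -15.90 tilt 2.23 grip 40.5 F [ 1.   0.3 -0.7] t 7.38
6 rows: (array([ 0.02, -0.1 ]), np.float64(1.06), np.float64(-0.0023))
tilt along tool x -0.0320, y 0.0221
```

{"method": "servo_tool", "body": {
  "deltas": [
    [[0,0,0],0,4],
    [[0,0,0],0,4],
    [[0,0,0],0,4]
  ]
}}

```text
clock: 7.63
position: [0.6228, 0.1786, 0.1548]
ee_rot: [0.99, -0.138, -0.018, 0.009]
ft_force: [-0.3, 0.7, -0.4]
grip_width: 0.472
```

```bash
python3 s.py 626.2 184.4 92 -15.1 6
```

```text
at [622.8 178.6 154.8] yaw -15.92 tilt 2.32 grip 40.3 F [-0.3  0.7 -0.4] t 7.63
6 rows: (array([ 0.03, -0.11]), np.float64(1.05), np.float64(-0.0024))
tilt along tool x -0.0332, y 0.0232
```

{"method": "servo_tool", "body": {
  "deltas": [
    [[0.1,-0.2,1.2],-0.003,4],
    [[0,-0.2,1.2],-0.003,4],
    [[0,-0.2,1.2],-0.003,4],
    [[0,-0.1,1.2],-0.003,4],
    [[0,-0.1,0.9],-0.003,4],
    [[0,0,0.5],0,4],
    [[0,0,0],0,4]
  ]
}}

```text
clock: 8.22
position: [0.6235, 0.1865, 0.0856]
ee_rot: [0.991, -0.13, -0.018, 0.009]
ft_force: [-0.1, -0.5, -0.2]
grip_width: 0.47
```

```bash
python3 s.py 626.2 184.4 90 -15.1 2
```

```text
at [623.5 186.5  85.6] yaw -14.91 tilt 2.31 grip 40.1 F [-0.1 -0.5 -0.2] t 8.22
2 rows: (array([0.16, 0.07]), np.float64(-0.22), np.float64(0.0016))
tilt along tool x -0.0336, y 0.0224
```

{"method": "servo_tool", "body": {
  "deltas": [
    [[0.15,0.2,-0.3],0,4],
    [[0.1,0,-0.1],0,4],
    [[0,0,0],0,4]
  ]
}}

```text
clock: 8.47
position: [0.6258, 0.1836, 0.0897]
ee_rot: [0.991, -0.13, -0.018, 0.009]
ft_force: [0.3, 0.1, 0.5]
grip_width: 0.471
```

{"method": "servo_tool", "body": {
  "deltas": [
    [[0,0,0],0,0.5],
    [[0,0,0],0,0.5],
    [[0,0,0],0,0.5],
    [[0,0,0],0,0.5],
    [[0,0,0],0,0.5],
    [[0,0,0],0,0.5],
    [[0,0,0],0,0.5]
  ],
  "force": 50
}}

```text
clock: 9.05
position: [0.6272, 0.1833, 0.0918]
ee_rot: [0.991, -0.13, -0.017, 0.008]
ft_force: [0.9, 0.1, -0.7]
grip_width: 0.155
```

```bash
python3 s.py 626.2 184.4 190 -15.1 10
```

```text
at [627.2 183.3  91.8] yaw -14.97 tilt 2.14 grip 13.3 F [ 0.9  0.1 -0.7] t 9.05
10 rows: (array([-0.01, -0.01]), np.float64(-0.98), np.float64(0.0002))
tilt along tool x -0.0308, y 0.0211
```

{"method": "servo_tool", "body": {
  "deltas": [
    [[0,0,-0.5],0,0.5],
    [[0,0,-1],0,0.5],
    [[0,0,-1.3],0,0.5],
    [[0,0,-1.5],0,0.5],
    [[0,0,-1.5],0,0.5],
    [[0,0,-1.5],0,0.5],
    [[0,0,-1.5],0,0.5],
    [[0,0,-1.5],0,0.5],
    [[0,0,-1.5],0,0.5],
    [[0,0,-1],0,0.5],
    [[0,0,-0.5],0,0.5],
    [[0,0,0],0,0.5]
  ]
}}

```text
clock: 10.05
position: [0.6311, 0.1853, 0.2428]
ee_rot: [0.991, -0.13, -0.016, 0.007]
ft_force: [0.5, -1.0, -0.8]
grip_width: 0.156
```

```bash
python3 s.py 532.8 -95.8 205 -19.9 14
```

```text
at [631.1 185.3 242.8] yaw -14.97 tilt 1.99 grip 13.3 F [ 0.5 -1.  -0.8] t 10.05
14 rows: (array([-0.07,  2.13]), np.float64(0.27), np.float64(0.0062))
tilt along tool x -0.0295, y 0.0181
```

{"method": "servo_tool", "body": {
  "deltas": [
    [[0,1,0.1],0.006,0.5],
    [[-0.1,2,0.2],0.007,0.5],
    [[-0.1,2.2,0.3],0.007,0.5],
    [[-0.1,2.2,0.3],0.007,0.5],
    [[-0.1,2.2,0.3],0.007,0.5],
    [[-0.1,2.2,0.3],0.007,0.5],
    [[-0.1,2.2,0.3],0.007,0.5],
    [[-0.1,2.2,0.3],0.007,0.5],
    [[-0.1,2.2,0.3],0.007,0.5],
    [[-0.1,2.2,0.3],0.007,0.5],
    [[0,1.5,0.2],0.007,0.5],
    [[0,1,0],0,0.5]
  ]
}}

```text
clock: 11.05
position: [0.5403, -0.0473, 0.2066]
ee_rot: [0.985, -0.17, -0.024, 0.01]
ft_force: [-0.0, -0.8, -2.0]
grip_width: 0.153
```

```bash
python3 s.py 532.8 -95.8 200 -19.9 4
```

```text
at [540.3 -47.3 206.6] yaw -19.65 tilt 2.98 grip 13.1 F [-0.  -0.8 -2. ] t 11.05
4 rows: (array([0.23, 1.2 ]), np.float64(0.17), np.float64(0.0011))
tilt along tool x -0.0436, y 0.0284
```

{"method": "servo_tool", "body": {
  "deltas": [
    [[0.1,0.6,0],0,0.5],
    [[0.1,0.6,0],0,0.5],
    [[0.1,0.6,0],0,0.5],
    [[0.1,0.6,0],0,0.5],
    [[0.1,0.6,0],0,0.5],
    [[0.1,0.6,0],0,0.5],
    [[0.1,0.6,0],0,0.5],
    [[0.1,0.4,0],0,0.5],
    [[0,0,0],0,0.5]
  ]
}}

```text
clock: 11.8
position: [0.5321, -0.0969, 0.2073]
ee_rot: [0.985, -0.169, -0.024, 0.01]
ft_force: [-1.0, -0.3, -1.7]
grip_width: 0.152
```

```bash
cat > c.py <<'E'
from h import *
import sys
p,d=eyes.camera("side"); C=cal("side"); P=cloud("side",d,C); H,S,V=cv2.split(cv2.cvtColor(p,cv2.COLOR_BGR2HSV))
m=(H>105)&(H<130)&(S>120)&(np.hypot(P[...,0]-.533,P[...,1]+.09)<.1)
v,u=np.indices(d.shape); print("blue px",m.sum(),u[m].min(),u[m].max(),v[m].min(),v[m].max())
x0,y0=int(np.median(u[m])),int(np.median(v[m])); cr=p[max(0,y0-90):y0+90,max(0,x0-90):x0+90]; cv2.imwrite("pics/"+sys.argv[1],cv2.resize(cr,None,fx=3,fy=3,interpolation=1))
# silhouette mid-line in vertical plane through cart centre, normal = dock y
c,Rm,t=C; o=-Rm.T@t; n=np.array([.340,.940,0]); X=np.array([.940,-.340,0]); e=np.array([.5328,-.0958,0])
q=P[m]-e; L=q@X*1e3; Y=q@n*1e3; Z=q[:,2]*1e3
f=(Y<np.percentile(Y,25)+3)
for a in range(int(Z.min())//10*10,int(Z.max())+1,10):
    k=f&(Z>=a)&(Z<a+10)
    if k.sum()>3: print(a,k.sum(),"X %.1f..%.1f"%(L[k].min(),L[k].max()),"Y %.1f"%np.median(Y[k]))
E
python3 c.py s1.png; python3 s.py 532.8 -95.8 200 -19.9 4
```

```text
blue px 288 260 283 89 197
120 4 X -6.3..0.0 Y -39.5
130 16 X -6.3..0.1 Y -39.8
140 20 X -6.1..0.2 Y -38.7
150 15 X -6.0..0.3 Y -39.8
160 19 X -5.9..2.4 Y -39.0
170 21 X -5.8..2.5 Y -39.7
180 24 X -5.6..2.5 Y -39.1
190 11 X -5.5..2.6 Y -39.1
at [532.2 -96.5 207.2] yaw -19.51 tilt 3.01 grip 13.6 F [-0.3  0.1 -1.7] t 11.85
4 rows: (array([ 0.01, -0.02]), np.float64(0.18), np.float64(0.0017))
tilt along tool x -0.0442, y 0.0284
```

View pics/s1.png

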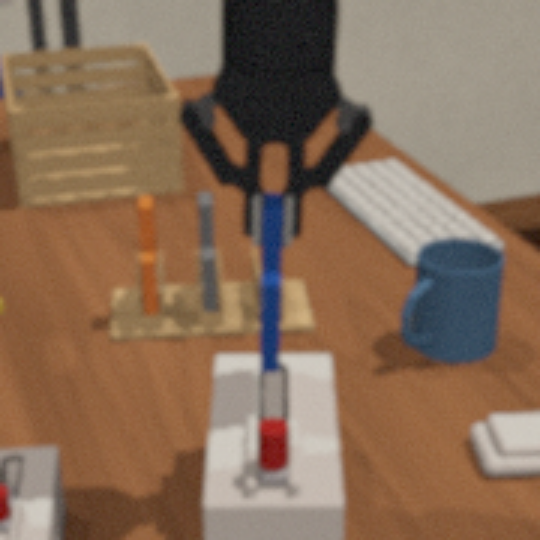

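{"method": "servo_tool", "body": {
  "deltas": [
    [[0.1,-0.1,0.7],0.006,0.5],
    [[0.1,0,0.8],0,0.5],
    [[0,0,0.8],0,0.5],
    [[0,0,0.6],0,0.5],
    [[0,0,0.3],0,0.5],
    [[0,0,0],0,0.5]
  ]
}}

```text
clock: 12.35
position: [0.5326, -0.0948, 0.1706]
ee_rot: [0.985, -0.171, -0.025, 0.01]
ft_force: [-0.7, 0.3, -1.7]
grip_width: 0.154
```

```bash
cat > e.py <<'E'
from h import *
ps=[];
for i in range(4): p,d=eyes.camera("side"); ps.append(p.astype(float))
p=np.mean(ps,0); C=cal("side"); c,Rm,t=C; o=-Rm.T@t
n=np.array([.340,.940,0]); X=np.array([.940,-.340,0]); e=np.array([.5328,-.0958,0])
B=p[...,0]-p[...,2]  # blue minus red
def onplane(u,v,Y):
    r=np.array([(u-c["cx"])/c["fx"],(v-c["cy"])/c["fy"],1])@Rm; s=(Y/1000-(o-e)@n)/(r@n); return (o+r*s-e)
for v in range(110,215,8):
    row=B[v,255:300]; k=row>0.5*row.max()
    if row.max()<40: continue
    us=np.arange(255,300); w=np.clip(row-row.min()*0-10,0,None)*(abs(us-us[row.argmax()])<7)
    uc=(w*us).sum()/w.sum(); q=onplane(uc,v,-38.5)*1000; print(v,"uc %.2f width %d X %.2f Z %.1f"%(uc,k.sum(),q@X,q[2]))
# dock top face left/right edges on z=85 plane
for v in (200,205,215,225):
    g=p[v].mean(1); gr=np.abs(np.diff(cv2.GaussianBlur(g[None],(1,1),0).ravel())); l=195+gr[195:255].argmax()+.5; r=285+gr[285:345].argmax()+.5
    a=(plane(C,l,v,.085)-e)*1000; b=(plane(C,r,v,.085)-e)*1000; print("dock",v,l,r,"X %.1f %.1f Y %.0f"%(a@X,b@X,a@n))
E
python3 e.py; python3 s.py 532.8 -95.8 165 -19.9 4
```

```text
158 uc 262.79 width 5 X 0.34 Z 217.9
166 uc 262.56 width 6 X -0.27 Z 200.2
174 uc 262.12 width 5 X -1.32 Z 182.2
182 uc 262.17 width 5 X -1.38 Z 163.7
190 uc 261.98 width 5 X -1.97 Z 144.8
198 uc 261.84 width 5 X -2.44 Z 125.5
206 uc 261.49 width 4 X -3.37 Z 105.7
dock 200 242.5 295.5 X -47.3 73.9 Y 21
dock 205 242.5 331.5 X -46.3 152.4 Y -0
dock 215 241.5 334.5 X -46.6 152.5 Y -41
dock 225 240.5 285.5 X -46.8 46.0 Y -79
at [533.4 -95.1 172.1] yaw -19.78 tilt 2.97 grip 12.8 F [ 0.5  0.5 -0.9] t 12.55
4 rows: (array([-0.01,  0.02]), np.float64(0.18), np.float64(0.0005))
tilt along tool x -0.0436, y 0.0279
```

{"method": "servo_tool", "body": {
  "deltas": [
    [[0,0,-2],0,0.5],
    [[0,0,-3],0,0.5],
    [[0,0,-2],0,0.5],
    [[0,0,0],0,0.5],
    [[0,0,0],0,0.5]
  ]
}}

```text
clock: 12.97
position: [0.5369, -0.0944, 0.2455]
ee_rot: [0.985, -0.172, -0.024, 0.01]
ft_force: [-0.8, -0.2, -1.6]
grip_width: 0.158
```

```bash
python3 s.py 533 -96 165 -19.9 4
```

```text
at [536.9 -94.4 245.5] yaw -19.80 tilt 2.94 grip 13.5 F [-0.8 -0.2 -1.6] t 12.97
4 rows: (array([-0.08,  0.07]), np.float64(2.01), np.float64(0.0004))
tilt along tool x -0.0431, y 0.0277
```

{"method": "servo_tool", "body": {
  "deltas": [
    [[-2,0,0],0,0.5],
    [[-3,0,0],0,0.5],
    [[-2,0,0],0,0.5],
    [[0,0,0],0,0.5],
    [[0,0,0],0,0.5]
  ]
}}

```text
clock: 13.38
position: [0.4678, -0.0702, 0.2446]
ee_rot: [0.985, -0.172, -0.025, 0.011]
ft_force: [-0.1, -0.1, -2.2]
grip_width: 0.151
```

```bash
python3 s.py 533 -96 165 -19.9 4
```

```text
at [467.8 -70.2 244.6] yaw -19.80 tilt 3.08 grip 12.9 F [-0.1 -0.1 -2.2] t 13.38
4 rows: (array([1.75, 0.05]), np.float64(1.99), np.float64(0.0004))
tilt along tool x -0.0447, y 0.0297
```

{"method": "servo_tool", "body": {
  "deltas": [
    [[1,0,0],0,0.5],
    [[1,0,0],0,0.5],
    [[1,0,0],0,0.5],
    [[1,0,0],0,0.5],
    [[1,0,0],0,0.5],
    [[1,0,0],0,0.5],
    [[0.5,0,0],0,0.5],
    [[0,0,0],0,0.5]
  ]
}}

```text
clock: 14.05
position: [0.5332, -0.0944, 0.2359]
ee_rot: [0.985, -0.171, -0.026, 0.012]
ft_force: [0.1, -0.6, -1.1]
grip_width: 0.155
```

```bash
python3 s.py 533 -96 165 -19.9 4
```

```text
at [533.2 -94.4 235.9] yaw -19.80 tilt 3.33 grip 13.2 F [ 0.1 -0.6 -1.1] t 14.05
4 rows: (array([0.01, 0.04]), np.float64(1.77), np.float64(0.0004))
tilt along tool x -0.0479, y 0.0327
```

{"method": "servo_tool", "body": {
  "deltas": [
    [[0.1,0,0.8],0,0.5],
    [[0.1,0,0.8],0,0.5],
    [[0.1,0,0.8],0,0.5],
    [[0.1,0,0.8],0,0.5],
    [[0.1,0,0.8],0,0.5],
    [[0.1,-0.1,0.8],0,0.5],
    [[0.1,0,0.5],0,0.5],
    [[0,0,0.3],0,0.5],
    [[0,0,0],0,0.5]
  ]
}}

```text
clock: 14.8
position: [0.535, -0.0963, 0.1713]
ee_rot: [0.985, -0.171, -0.028, 0.012]
ft_force: [0.2, 0.3, -1.8]
grip_width: 0.157
```

```bash
python3 e.py; python3 s.py 536.5 -97 165 -19.9 4
```

```text
158 uc 264.14 width 5 X 3.03 Z 217.9
166 uc 263.95 width 5 X 2.53 Z 200.2
174 uc 263.30 width 4 X 1.07 Z 182.2
182 uc 263.38 width 5 X 1.10 Z 163.7
190 uc 263.21 width 5 X 0.60 Z 144.8
198 uc 262.95 width 5 X -0.11 Z 125.5
206 uc 262.61 width 6 X -1.00 Z 105.7
dock 200 242.5 337.5 X -47.3 169.3 Y 21
dock 205 242.5 342.5 X -46.3 176.8 Y -0
dock 215 241.5 334.5 X -46.6 152.5 Y -41
dock 225 240.5 285.5 X -46.8 46.0 Y -79
at [535.7 -96.5 172.6] yaw -19.80 tilt 3.42 grip 13.2 F [-0.3  0.2 -0.9] t 15.0
4 rows: (array([0.02, 0.01]), np.float64(0.19), np.float64(0.0004))
tilt along tool x -0.0497, y 0.0328
```

{"method": "servo_tool", "body": {
  "deltas": [
    [[0.1,-0.02,0.3],0,0.5],
    [[0.02,-0.02,0.5],0,0.5],
    [[0.02,-0.02,0.6],0,0.5],
    [[0.02,-0.02,0.6],0,0.5],
    [[0.02,-0.02,0.5],0,0.5],
    [[0,0,0],0,0.5]
  ]
}}

```text
clock: 15.5
position: [0.536, -0.0961, 0.1458]
ee_rot: [0.985, -0.171, -0.028, 0.011]
ft_force: [-0.4, -0.3, -2.3]
grip_width: 0.156
```

```bash
python3 s.py 535 -96.5 130 -19.9 4
```

```text
at [536.  -96.1 145.8] yaw -19.79 tilt 3.41 grip 13.3 F [-0.4 -0.3 -2.3] t 15.5
4 rows: (array([-0.02,  0.02]), np.float64(0.39), np.float64(0.0005))
tilt along tool x -0.0502, y 0.0317
```

{"method": "servo_tool", "body": {
  "deltas": [
    [[0.01,-0.02,0.5],0,0.5],
    [[0.01,-0.02,0.5],0,0.5],
    [[0.01,-0.02,0.5],0,0.5],
    [[0.01,-0.02,0.4],0,0.5],
    [[0,0,0],0,0.5]
  ]
}}

```text
clock: 15.92
position: [0.5355, -0.0957, 0.1241]
ee_rot: [0.985, -0.171, -0.028, 0.012]
ft_force: [-0.2, 0.5, -2.1]
grip_width: 0.156
```

```bash
python3 s.py 535 -96.5 120 -19.9 4
```

```text
at [535.5 -95.7 124.1] yaw -19.79 tilt 3.43 grip 13.3 F [-0.2  0.5 -2.1] t 15.92
4 rows: (array([-0.01,  0.02]), np.float64(0.1), np.float64(0.0005))
tilt along tool x -0.0503, y 0.0322
```

{"method": "servo_tool", "body": {
  "deltas": [
    [[0,-0.01,0.3],0,0.5],
    [[0,-0.01,0.3],0,0.5],
    [[0,-0.01,0.3],0,0.5],
    [[0,0,0],0,0.5]
  ]
}}

```text
clock: 16.25
position: [0.5352, -0.0955, 0.1153]
ee_rot: [0.985, -0.172, -0.027, 0.011]
ft_force: [-0.8, 0.6, -7.3]
grip_width: 0.156
```

```bash
python3 s.py 535 -96.5 120 -19.9 4
```

```text
at [535.2 -95.5 115.3] yaw -19.81 tilt 3.40 grip 13.3 F [-0.8  0.6 -7.3] t 16.25
4 rows: (array([0.  , 0.02]), np.float64(-0.12), np.float64(0.0004))
tilt along tool x -0.0502, y 0.0315
```

{"method": "servo_tool", "body": {
  "deltas": [
    [[-0.05,0,0.3],0,0.5],
    [[-0.05,0,0.3],0,0.5],
    [[-0.05,0,0.3],0,0.5]
  ]
}}

```text
clock: 16.5
position: [0.535, -0.0955, 0.1098]
ee_rot: [0.985, -0.172, -0.025, 0.01]
ft_force: [-8.2, 2.0, 17.0]
grip_width: 0.158
```

```bash
python3 s.py 535 -96.5 120 -19.9 4
```

```text
at [535.  -95.5 109.8] yaw -19.83 tilt 3.15 grip 13.5 F [-8.2  2.  17. ] t 16.5
4 rows: (array([0.01, 0.02]), np.float64(-0.25), np.float64(0.0003))
tilt along tool x -0.0466, y 0.0290
```

{"method": "servo_tool", "body": {
  "deltas": [
    [[-0.1,0,0.3],0,0.5],
    [[-0.1,0,0.3],0,0.5],
    [[-0.1,0,0.3],0,0.5]
  ]
}}

```text
clock: 16.75
position: [0.5345, -0.0954, 0.1036]
ee_rot: [0.985, -0.172, -0.022, 0.01]
ft_force: [1.3, -0.8, -1.5]
grip_width: 0.153
```

```bash
python3 s.py 535 -96.5 120 -19.9 4; python3 -c "
from h import *; print(telemetry.get_obs()['torque'])"
```

```text
at [534.5 -95.4 103.6] yaw -19.85 tilt 2.75 grip 13.1 F [ 1.3 -0.8 -1.5] t 16.75
4 rows: (array([0.02, 0.02]), np.float64(-0.41), np.float64(0.0002))
tilt along tool x -0.0397, y 0.0268
[-1.06664462e-01 -5.87157409e-01 -5.19711101e-04]
```

Going in well; 5–6 mm left.

{"method": "servo_tool", "body": {
  "deltas": [
    [[-0.1,0,0.3],0,0.5],
    [[-0.1,0,0.3],0,0.5],
    [[-0.1,0,0.3],0,0.5]
  ]
}}

```text
clock: 17.0
position: [0.5344, -0.0956, 0.0969]
ee_rot: [0.985, -0.172, -0.018, 0.01]
ft_force: [-13.9, 1.3, 54.2]
grip_width: 0.155
```

```bash
python3 s.py 535 -96.5 120 -19.9 4
```

```text
at [534.4 -95.6  96.9] yaw -19.86 tilt 2.34 grip 13.2 F [-13.9   1.3  54.2] t 17.0
4 rows: (array([0.02, 0.02]), np.float64(-0.58), np.float64(0.0002))
tilt along tool x -0.0319, y 0.0253
```

{"method": "servo_tool", "body": {
  "deltas": [
    [[0,0,0],0,0.5],
    [[0,0,0],0,0.5],
    [[0,0,0],0,0.5]
  ]
}}

```text
clock: 17.25
position: [0.5342, -0.0956, 0.0971]
ee_rot: [0.985, -0.172, -0.018, 0.009]
ft_force: [-1.0, -0.4, 4.0]
grip_width: 0.151
```

```bash
python3 s.py 535 -96.5 120 -19.9 4
```

```text
at [534.2 -95.6  97.1] yaw -19.88 tilt 2.32 grip 12.9 F [-1.  -0.4  4. ] t 17.25
4 rows: (array([0.03, 0.01]), np.float64(-0.57), np.float64(0.0001))
tilt along tool x -0.0320, y 0.0248
```

{"method": "servo_tool", "body": {
  "deltas": [
    [[0,0,0],0,3.5],
    [[0,0,0],0,3.5],
    [[0,0,0],0,3.5],
    [[0,0,0],0,3.5],
    [[0,0,-2],0,3.5],
    [[0,0,-3],0,3.5],
    [[0,0,-3],0,3.5],
    [[0,0,-3],0,3.5],
    [[0,0,0],0,3.5]
  ]
}}

```text
clock: 18.0
position: [0.5353, -0.0935, 0.2071]
ee_rot: [0.985, -0.172, -0.023, 0.011]
ft_force: [1.2, -0.2, 1.0]
grip_width: 0.41
```

```bash
python3 - <<'E'
from h import *
n=np.array([.340,.940]); X=np.array([.940,-.340]); e=np.array([.5328,-.0958])
for nm in("wrist","side"):
    C=cal(nm); p,d=eyes.camera(nm); cv2.imwrite(f"pics/{nm}5.png",p)
    P=wcloud(d,C) if nm=="wrist" else cloud(nm,d,C); z=P[...,2]; H,S,V=cv2.split(cv2.cvtColor(p,cv2.COLOR_BGR2HSV))
    m=(H>105)&(H<130)&(S>110)&(np.hypot(P[...,0]-.533,P[...,1]+.096)<.06)
    q=P[m]; x=(q[:,:2]-e)@X*1e3; y=(q[:,:2]-e)@n*1e3; Z=q[:,2]*1e3; print(nm,m.sum())
    for a in range(70,140,6):
        k=(Z>=a)&(Z<a+6)
        if k.sum()>3: print(a,k.sum(),"X %.1f %.1f Y %.1f %.1f zmed %.1f"%(x[k].min(),x[k].max(),y[k].min(),y[k].max(),np.median(Z[k])))
    k=((H<8)|(H>172))&(S>150)&(z>.119)&(z<.135)&(np.hypot(P[...,0]-.496,P[...,1]+.2)<.05); q=P[k].mean(0); print("knob",(q*1e3).round(1),"dist",(q[:2]-e)@n*1e3)
go(496,-197,150,-19.9,6,False)
E
```

```text
wrist 1000
82 396 X -8.1 5.5 Y -35.8 38.1 zmed 84.2
124 574 X -7.3 5.5 Y -13.8 16.0 zmed 128.8
130 24 X -7.1 4.6 Y -10.2 14.7 zmed 130.2
knob [ 497.  -195.9  125.3] dist -106.2711949552867
side 137
82 29 X -7.0 1.9 Y -34.9 -12.1 zmed 84.2
88 12 X -6.9 1.9 Y -15.9 -11.3 zmed 89.8
94 12 X -6.8 2.0 Y -16.8 -12.2 zmed 96.9
100 11 X -6.7 2.0 Y -15.7 -10.4 zmed 103.6
106 13 X -6.7 2.1 Y -15.9 -11.7 zmed 108.6
112 9 X -6.6 2.1 Y -16.2 -12.9 zmed 114.4
118 7 X -4.4 -0.0 Y -15.6 -13.1 zmed 120.8
124 32 X -6.5 2.3 Y -15.2 9.3 zmed 128.8
knob [ 493.  -202.7  124.5] dist -114.04040243316012
at [533.4 -93.1 202.7] yaw -19.86 tilt 3.22 grip 34.7 F [-1.2 -0.  -0.9] t 18.1
6 rows: (array([0.  , 1.84]), np.float64(0.88), np.float64(0.0001))
```

View pics/wrist5.png

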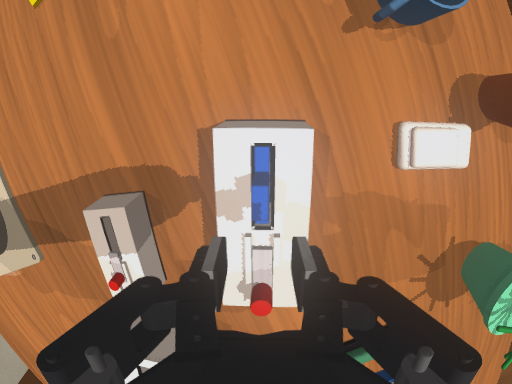

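{"method": "servo_tool", "body": {
  "deltas": [
    [[0,1.8,0.1],0,5],
    [[0,1.8,0.1],0,5],
    [[0,1.8,0.2],0,5],
    [[0,1.8,0.4],0,5],
    [[0,1.8,0.6],0,5],
    [[0,1.2,0.8],0,5],
    [[0,0.6,0.8],0,5],
    [[0,0,0],0,5],
    [[0,0,0],0,5]
  ]
}}

```text
clock: 18.85
position: [0.4884, -0.1958, 0.1639]
ee_rot: [0.985, -0.17, -0.034, 0.012]
ft_force: [-0.6, 0.8, 0.7]
grip_width: 0.587
```

```bash
python3 s.py 495.5 -197.5 104 -19.9 6
```

```text
at [ 488.4 -195.8  163.9] yaw -19.67 tilt 4.06 grip 50.1 F [-0.6  0.8  0.7] t 18.85
6 rows: (array([ 0.12, -0.01]), np.float64(1.0), np.float64(0.0007))
tilt along tool x -0.0619, y 0.0340
```

{"method": "servo_tool", "body": {
  "deltas": [
    [[0.3,0,1],0,5],
    [[0.3,0,1.2],0,5],
    [[0.2,-0.1,1.2],0,5],
    [[0.2,-0.1,1.2],0,5],
    [[0.1,0,0.8],0,5],
    [[0,0,0.4],0,5],
    [[0,0,0],0,5]
  ]
}}

```text
clock: 19.43
position: [0.4982, -0.1931, 0.0977]
ee_rot: [0.985, -0.166, -0.034, 0.011]
ft_force: [-0.7, 1.0, 0.2]
grip_width: 0.586
```

```bash
python3 s.py 495.5 -197.5 104 -19.9 6
```

```text
at [ 498.2 -193.1   97.7] yaw -19.22 tilt 4.13 grip 50.0 F [-0.7  1.   0.2] t 19.43
6 rows: (array([-0.02,  0.08]), np.float64(-0.1), np.float64(0.002))
tilt along tool x -0.0637, y 0.0331
```

{"method": "servo_tool", "body": {
  "deltas": [
    [[-0.15,0.3,-0.5],0.01,5],
    [[-0.1,0.1,-0.1],0,5],
    [[0,0,0],0,5]
  ]
}}

```text
clock: 19.68
position: [0.495, -0.196, 0.1049]
ee_rot: [0.985, -0.171, -0.034, 0.011]
ft_force: [0.2, 0.4, -0.2]
grip_width: 0.582
```

{"method": "servo_tool", "body": {
  "deltas": [
    [[0,0,0],0,1.5],
    [[0,0,0],0,1.5],
    [[0,0,0],0,1.5],
    [[0,0,0],0,1.5],
    [[0,0,0],0,1.5],
    [[0,0,0],0,1.5],
    [[0,0,0],0,1.5]
  ],
  "force": 40
}}

```text
clock: 20.27
position: [0.4958, -0.1965, 0.1066]
ee_rot: [0.985, -0.172, -0.032, 0.011]
ft_force: [0.1, 0.4, -1.0]
grip_width: 0.241
```

```bash
python3 s.py 508 -164.4 104 -19.9 8
```

```text
at [ 495.8 -196.5  106.6] yaw -19.85 tilt 3.92 grip 20.6 F [ 0.1  0.4 -1. ] t 20.27
8 rows: (array([ 0.01, -0.43]), np.float64(0.03), np.float64(0.0001))
tilt along tool x -0.0598, y 0.0328
```

{"method": "servo_tool", "body": {
  "deltas": [
    [[0,-0.4,0],0,1.5],
    [[0,-0.5,0],0,1.5],
    [[0,-0.5,0],0,1.5],
    [[0,-0.5,0],0,1.5],
    [[0,-0.5,0],0,1.5],
    [[0,-0.5,0],0,1.5],
    [[0,-0.5,0],0,1.5],
    [[0,-0.4,0],0,1.5]
  ]
}}

```text
clock: 20.93
position: [0.508, -0.1629, 0.1065]
ee_rot: [0.984, -0.174, -0.033, 0.014]
ft_force: [-9.4, -22.9, 2.6]
grip_width: 0.24
```

```bash
python3 s.py 508 -164.4 104 -19.9 3
```

```text
at [ 508.  -162.9  106.5] yaw -20.10 tilt 4.12 grip 20.5 F [ -9.4 -22.9   2.6] t 20.93
3 rows: (array([0.02, 0.05]), np.float64(0.08), np.float64(-0.0012))
tilt along tool x -0.0595, y 0.0398
```

{"method": "servo_tool", "body": {
  "deltas": [
    [[0,0,0],0,1.5],
    [[0,0,0],0,5],
    [[0,0,0],0,5],
    [[0,0,0],0,5],
    [[0,0,0],0,5],
    [[0,0,-2],0,5],
    [[0,0,-3],0,5],
    [[0,0,-3],0,5],
    [[0,0,-2],0,5],
    [[0,0,0],0,5],
    [[0,0,0],0,5]
  ]
}}

```text
clock: 21.85
position: [0.5158, -0.1552, 0.2081]
ee_rot: [0.985, -0.171, -0.035, 0.013]
ft_force: [-0.0, -0.2, 0.4]
grip_width: 0.589
```

```bash
python3 - <<'E'
from h import *
n=np.array([.340,.940]); X=np.array([.940,-.340]); e=np.array([.5328,-.0958])
C=cal("wrist"); p,d=eyes.camera("wrist"); cv2.imwrite("pics/w6.png",p)
P=wcloud(d,C); z=P[...,2]; H,S,V=cv2.split(cv2.cvtColor(p,cv2.COLOR_BGR2HSV))
near=np.hypot(P[...,0]-.533,P[...,1]+.096)
boxes(P,(H>105)&(H<130)&(S>110)&(near<.06)&(z>.12),"tab"); boxes(P,(H>105)&(H<130)&(S>110)&(near<.06)&(z<.1),"shoulder")
k=((H<8)|(H>172))&(S>150)&(z>.121)&(z<.13)&(near<.13); q=P[k].mean(0); print("knob",(q*1e3).round(1),"dist",(q[:2]-e)@n*1e3)
go(508,-164,200,-19.9,3,False)
E
```

```text
tab px [259. 119.] n 711 rect [533.9 -91.9] [36.8 18.7] 56.4 z 0.128-0.130 mean [532.3 -94.5 131.2]
shoulder px [262.  86.] n 387 rect [541.1 -69.9] [22.4 12.3] 70.3 z 0.083-0.085 mean [541.1 -70.   84.1]
shoulder px [263. 141.] n 71 rect [ 525.1 -114.3] [ 9.  12.9] 72.7 z 0.083-0.085 mean [ 525.2 -116.7   84. ]
knob [ 516.  -167.3  125.8] dist -72.92841534712252
at [ 515.9 -155.3  208. ] yaw -19.81 tilt 4.24 grip 49.9 F [ 0.9  0.3 -0.3] t 21.9
3 rows: (array([-0.15,  0.36]), np.float64(0.27), np.float64(0.0005))
```

View pics/w6.png

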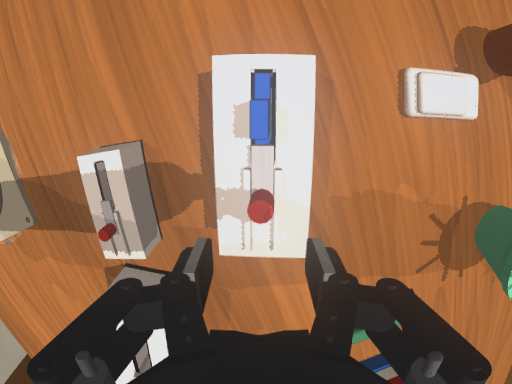

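The picture shows the knob home at (261,206), with the bolt over the slot's near end (263,150). The blue cartridge is seated at (262,108), with its shoulders at 84 mm, and the gripper is clear of everything.

```bash
python3 -c "
from workcell import order; print(order.hand_in())"
```

```text
the job is handed in; nothing more can be done
None
```

The blue cartridge is in the white dock and locked, and the job is handed in at about 22 s of the 64 s limit; no verdict is reported. I pulled the knob out to its end stop, moved the cartridge from the sorter and lowered it under control to the slot's floor. Then I let go of it and pushed the knob home.

**Last checks:**
- **Cartridge:** its shoulders measured 84 mm and the tab top 129 mm above the desk, which matches fully down.
- **Knob:** it measured 72.9 mm from the slot's centre, against 73 mm when home. It stopped firmly at about 25 N after 35 mm of travel.
- **Gripper:** it was open, about 8 cm above the knob and touching nothing.

**What did not go cleanly:**
- **Tool tilt:** the tool picked up 2 to 4° of tilt during the moves. I corrected this in the slot by easing the cartridge sideways as it went down, with a peak force of about 54 N on reaching the floor.
- **Disagreeing readings:** with the knob pulled out, the side camera's knob reading was 6 mm off (114 mm against the 108 mm maximum). I used the wrist camera's 106 mm instead. In the final wrist picture, the single red-pixel reading for the knob was also off sideways, by about 8 mm.
- **Not rechecked:** I did not measure the other two cartridges, the mug, mouse or stapler again at the end. Nothing suggested they had been touched.

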